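Index a coil former to its third station and hold it

TASK

Drop the square coil former, upright, over the square arbor on the slim spindle of the indexing head so that it sits fully down on its seat. Then turn the head's knob clockwise (seen from above) click by click from home to the third click, never running on to the fourth, and hold it there against its return spring: finish still holding the knob, with the former seated and untouched. Leave the wire spool and the screwdriver where they are.

Things in the scene. Friction and masses are not known exactly. Their poses are not given: they have to be found in the camera images.
- former_center (a point): Centre (18 mm up) of the loose coil former: white plastic, 36 mm tall, square tube with three square flanges (bottom, middle, top), each 44 x 44 x 5 mm and flush, so fingers close on their 44 mm wide edges. A 19 mm square hole runs through it along z; its sides and the flanges' are parallel to the point's x and y. Starts upright on the table; about 45 g.
- arbor_seat (a point): Centre of the top of the round seat (32 mm diameter) on the slim spindle, 75 mm above the table. Seated, the former's centre is 18 mm above it. A square steel arbor, 16 x 16 mm, sides parallel to the point's x and y, rises 26 mm from the seat; its top 8 mm taper to 9 mm square. The former fits in any quarter turn. The spindle turns with the knob, same angle and sense.
- knob_grip (a point): Grip point on the knob's axis, 71 mm above the table, on an upright black wing bar: 50 mm long along the point's x, 14 mm thick along y (fingers close along y), top 10 mm above the point, foot 22 mm below, on a disc of 54 mm diameter. A white line on its top, towards -x, points at six marks: home, then clicks one to five. The point turns with the knob.
- index (a joint): Knob angle, rad: 0 at home (start), growing clockwise from above. Click every 0.419 (24 deg): third at 1.257, fourth 1.676. The return spring is a little stronger than the clicks: turning torque swings 0.01 to 0.14 N m, lowest a quarter click before each click, highest a quarter after. Let go, it runs home: turn it in one grasp, gripped firmly.
- spool: Bystander: black round spool of wire, 60 mm in diameter, 58 mm tall, standing on the table; origin at the centre of its underside.
- screwdriver: Bystander: screwdriver lying on the table along its x, handle to -x.
- head: The indexing head's blue housing, 110 mm along its x, 250 mm along y, 35 mm high, fixed; origin at the centre of its underside. The knob's axis is 65 mm to -y of the origin, the spindle's 65 mm to +y. At home the knob's and the spindle's axes are parallel to the housing's.
Things that resemble listed ones, but are neither listed nor needed, are in the scene too. What is meant by the part that bears former_center is not black, orange or red, and is the smaller of those in its own colour.

How it is judged (in metres and radians):
On the way, in this order (a step that is already met when the one before it is completed fails the run):
1. the former sits fully down on the spindle's seat, let go, with the knob still at home (horizontal distance between former_center and arbor_seat below 0.005 m and z of former_center in the frame of arbor_seat between 0.015 and 0.021 m and angle between former_center's own z axis and vertical below 0.1 rad and contact force between each of the arm, the fingers and former below 0.1 N and value of joint index below 0.15 rad), for 0.2 s.
2. the knob is brought to the third click and held there by the fingers (value of joint index between 1.117 and 1.397 rad and contact force between the fingers and index above 1 N), for 0.3 s.
At the end, for the whole second after the job is handed in: The knob is at the third click (1.257 rad, within a third of a click: 0.14 rad), still, held by the fingers (more than 1 N) and by nothing else; the former sits upright on the seat (within 5 mm sideways, its centre 15 to 21 mm above the seat), not touched by the robot (all of step 2 and velocity of joint index between -0.1 and 0.1 rad/s and contact force between each of index, the arm, the fingers and former below 0.1 N and contact force between index and spool below 0.1 N and contact force between index and screwdriver below 0.1 N and horizontal distance between former_center and arbor_seat below 0.005 m and z of former_center in the frame of arbor_seat between 0.015 and 0.021 m and angle between former_center's own z axis and vertical below 0.1 rad); the arm keeps its last pose, push and grip.
It fails at once if the knob is run past the third click towards the fourth (more than 0.25 rad past) (value of joint index above 1.507 rad).
It fails at once if the spool is disturbed (moved more than 30 mm) (distance of spool from where it was at the start of the episode above 0.03 m).
It fails at once if the screwdriver is disturbed (moved more than 30 mm) (distance of screwdriver from where it was at the start of the episode above 0.03 m).
It also fails if it takes over 54 s, if anything falls off the work surface, if the arm or the gripper's body presses on something with over 40 N, if the wrist force passes 120 N, or if a joint passes its speed limit or range.

ROBOT

A 7-joint arm with a two-finger parallel gripper is mounted at the origin on the work surface. World frame = base frame: x ahead of the robot, y to its left, z up, the work surface at z = 0. Lengths are in mm, angles in rad, forces in N, time in s.
With the tool pointing down it reaches from about 425 to 825 mm from the base axis. Payload 3.6 kg.
Tool frame: the origin (TCP) lies on the centre line of the jaws, within the pads' length; the fingertips stand 11 mm ahead of it and the grasp point (between the pads) lies 8 mm behind it (manip.tip_extent is the distance from the TCP to the fingertips, in mm); y points along the fingers, x is the direction in which the jaws open and shut, and the axes are right-handed (so a half turn about y gives the same grasp; the last joint's range is limited). The gripper opens to 93 mm and grips with 3 to 60 N. Pads are 15 mm wide; open, the fingers measure 128 mm over their backs; the gripper's body (75 mm by 188 mm) begins 65 mm behind the grasp point.
Start: joints at [-0.026, 0.615, -0.013, 1.423, 0.008, 1.103, -0.04], TCP at [649.971, 0.024, 229.64] pointing down, gripper open.
Joint ranges: [-3.12, 3.12], [-0.3, 2.06], [-1.34, 1.32], [0.26, 2.42], [-1.36, 4.5], [0.01, 1.98], [-2.84, 2.84]. Speed limits (rad/s): [2.79, 2.79, 3.14, 3.14, 3.14, 3.14, 3.14].

INTERFACE

Orientations are given as [roll, pitch, yaw] about the fixed x, y, z axes, in that order (R = Rz(yaw) Ry(pitch) Rx(roll)).
In Python, from plant import manip gives the robot as it stands. The module is installed in compiled form; this text tells all that it offers.
- The arm moves only by the tool step_arm, never from a script. Its argument "increments" is one flat list of numbers, 6 for each row, row after row: the shift along the tool's x, y, z scaled (see below), then the turn, a rotation vector about the tool's x, y, z scaled (see below). In form: [tx, ty, tz, ax, ay, az, tx, ty, tz, ax, ay, az, ...]. A call has 1 to 10 rows; each row shifts and turns the commanded pose from where the row before left it, along the tool's axes as they then stand; what a row does not reach is not made up. The controller multiplies each number of a shift by 0.05 m and each number of a turn by 0.12 rad. A row lasts 1/10 s, in which the tool goes at most 50 mm and 8.59 degrees, less where a joint would pass 70% of its speed; a pose out of reach is approached as far as the arm can. A call with a number of a shift or a turn outside -1 to 1 is refused whole. A call with a gripper value outside its range is refused whole. "hand" is the closure, from -1 (fully open) to 1 (shut), set as the call begins (left out, the last holds). The fingers move at their own pace and stop on an object; the grip force is fixed at half the most. Time passes only in rows, so rows that do not move let the fingers close. It gives the time, the measured TCP pose, the force and the opening at its end, in the units of the state.
- manip.sense(): the state, without advancing time (a new reading comes with each control period).
- manip.read_camera(name): name is "scene" or "side" or "wrist"; returns the picture (420x560x3 uint8, red, green, blue); there is no depth.
- manip.calibration(name): a dict with "mtx" (3x3 intrinsics, pixels), "rvec" (rotation vector, rad) and "tvec" (3), from world to camera coordinates, as OpenCV has them; the wrist camera has in their place "T_tool_cam" (4x4, takes a point from camera to tool coordinates, whose origin is the TCP and whose axes are the tool frame's). Camera axes: x right, y down, z forward; pixel columns grow to the right and rows downward; lengths in mm; the calibration is good to about 2 mm. A picture is of the moment at which its call begins: read the wrist's pose just before it. calibration takes no time and is no camera call.
- manip.sign_off(): hands the job in, once; it reports no verdict.
Trained networks look in the newest picture that a camera, given by its name, has taken for a name from the list of things; names that differ only in an ending like _2 or _b are one class to them, and where a whole thing is asked for, a point or a joint stands for the part that bears it (a point fixed in the world has none). Each returns a list of dicts, best first, with "p" (0 to 1); they miss things now and then, are a little off and sometimes report something else, mostly with a low value. They report only what shows in the picture. A call takes as long as a camera call. They do not tell look-alikes from the thing itself.
- manip.spot_in(camera, target): "position" ([column, row] in pixels, amid what is visible of it).
- manip.cut_out(camera, target): "region" (420x560 bool, what is visible of it) and "position" ([column, row] in pixels, amid what is visible of it).
The state is a dict: "clock": time; "joints": joint angles; "dq": joint speeds; "joint_torque": joint torques, N m; "eef_pos": TCP position; "eef_rot": TCP orientation; "contact_force": force on the tool from outside, world axes, zero at the start; "moment": the same for the moment, N m; "opening": opening from 0.0 (shut) to 1.0 (fully open).
Only numpy, scipy, OpenCV 4.12 (cv2) and the standard library are available. Lean on these libraries where they do the work, as an engineer would, in place of code of your own. Each camera call takes 0.05 s, during which the arm holds its last target.

## Working session

There is one attempt and no reset: what is moved stays moved. The work goes in short steps, Python scripts to look and compute and a tool call to move; the robot and the scene stay as the last step left them, time stands still between calls to the robot, and variables do not carry over. Pictures are saved under pics/ and viewed, and the job is handed in when it is done.

Besides the shell and the picture viewer there is one more tool, called after "Call:" as name(argument=value, ...), one argument or row to a line, values as JSON. step_arm: Moves the arm, as the interface text tells. Shifts and turns lie within -1 to 1; 1 stands for 0.05 m of shift or 0.12 rad of turn. Its arguments: {"type":"object","properties":{"increments":{"type":"array"},"hand":{"type":"number"}},"required":["increments"]}

```bash
mkdir -p pics
cat > h.py <<'E'
import numpy as np, cv2
from plant import manip
from scipy.spatial.transform import Rotation as R
def save(n,img): cv2.imwrite('pics/'+n,cv2.cvtColor(img,cv2.COLOR_RGB2BGR))
def cam(name):
    c=manip.calibration(name)
    K=np.array(c['mtx'],float)
    if name=='wrist':
        s=manip.sense(); T=np.eye(4); T[:3,:3]=R.from_euler('xyz',s['eef_rot']).as_matrix(); T[:3,3]=s['eef_pos']
        W=T@np.array(c['T_tool_cam']); Rm=W[:3,:3].T; t=-Rm@W[:3,3]
    else:
        Rm=cv2.Rodrigues(np.array(c['rvec'],float))[0]; t=np.array(c['tvec'],float).ravel()
    return K,Rm,t
def proj(C,p):
    K,Rm,t=C; q=K@(Rm@np.asarray(p,float)+t); return q[:2]/q[2]
def unproj(C,uv,z):
    K,Rm,t=C; d=Rm.T@np.linalg.solve(K,[uv[0],uv[1],1.]); o=-Rm.T@t
    return o+d*(z-o[2])/d[2]
E
python3 - <<'E'
from h import *
print(manip.sense())
for n in ['scene','side','wrist']:
    im=manip.read_camera(n); save(n+'0.png',im)
    C=cam(n); print(n,'campos',(-C[1].T@C[2]).round(), C[0][0,0])
    for t in ['former_center','arbor_seat','knob_grip','spool','screwdriver','head']:
        print(t,[(np.round(d['position']).tolist(),round(d['p'],2)) for d in manip.spot_in(n,t)])
E
```

```text
{'clock': 0.0, 'joints': array([-0.02650275,  0.61590035, -0.01262082,  1.42490046,  0.00807782,
        1.10341926, -0.04040696]), 'dq': array([ 1.85335018e-03,  8.73783686e-04, -2.56177360e-04, -1.10469828e-03,
       -8.86223716e-04,  9.36135989e-05,  1.01218868e-03]), 'joint_torque': array([ 5.37042069e-04, -4.58937871e+01,  2.08912762e-01, -1.65743172e+01,
       -6.11085235e-02,  2.03703978e-02,  2.53581929e-04]), 'eef_pos': array([6.49224906e+02, 1.91857658e-02, 2.28492874e+02]), 'eef_rot': array([-1.57081172e+00,  2.57784956e-03,  5.59247376e-05]), 'contact_force': array([ 1.19447877,  0.12056345, -1.31317869]), 'moment': array([ 0.01551255,  0.08853215, -0.00394204]), 'opening': 1.0021029732489435}
scene campos [1021.  766.  806.] 444.3420511385378
former_center [([302.0, 294.0], 0.82), ([338.0, 273.0], 0.78), ([343.0, 306.0], 0.76), ([386.0, 310.0], 0.71), ([328.0, 349.0], 0.57)]
arbor_seat [([346.0, 306.0], 0.51), ([264.0, 244.0], 0.49)]
knob_grip [([238.0, 223.0], 0.65)]
spool [([262.0, 170.0], 0.77)]
screwdriver [([218.0, 173.0], 0.55)]
head []
side campos [244. 638. 528.] 385.1925807583131
former_center [([186.0, 287.0], 0.92), ([247.0, 303.0], 0.88), ([191.0, 334.0], 0.82), ([213.0, 381.0], 0.71), ([109.0, 343.0], 0.69)]
arbor_seat [([212.0, 222.0], 0.53)]
knob_grip [([241.0, 200.0], 0.58)]
spool [([307.0, 160.0], 0.62)]
screwdriver [([307.0, 160.0], 0.74)]
head [([228.0, 230.0], 0.68), ([214.0, 221.0], 0.41)]
wrist campos [650.  74. 384.] 318.7559561004209
former_center [([83.0, 11.0], 0.96), ([203.0, 11.0], 0.71)]
arbor_seat []
knob_grip [([218.0, 258.0], 0.77)]
spool []
screwdriver []
head [([222.0, 183.0], 0.75)]
```

View pics/scene0.png

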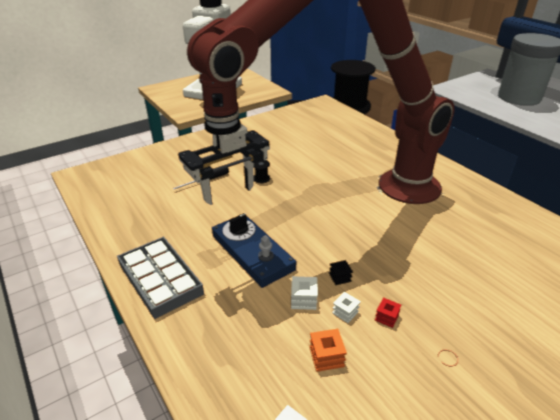

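View pics/side0.png

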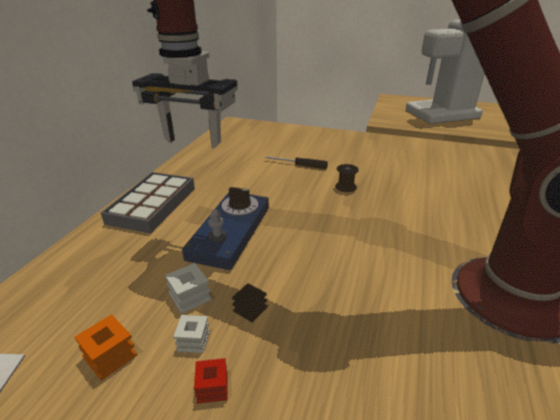

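View pics/wrist0.png

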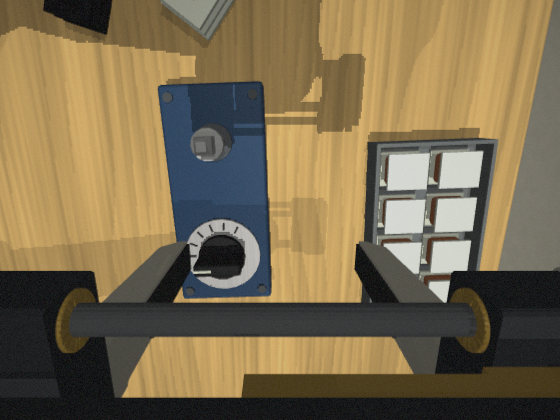

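Run:
```python
from h import *
S=cam('scene');D=cam('side');W=cam('wrist')
print('former',unproj(S,(346,306),18).round(),unproj(D,(191,334),18).round())
print('bigwhite',unproj(S,(302,294),25).round(),unproj(D,(186,287),25).round())
print('black',unproj(S,(341,272),18).round(),unproj(D,(247,303),18).round())
print('red',unproj(S,(388,312),18).round(),unproj(D,(213,381),18).round())
print('arbor top',unproj(W,(205,146),101).round(1),unproj(S,(266,238),101).round(),unproj(D,(214,212),101).round())
print('knob',unproj(W,(218,258),81).round(1),unproj(S,(238,221),81).round(),unproj(D,(240,190),81).round())
print('spool',unproj(S,(262,172),29).round(),unproj(D,(346,178),29).round())
# head screws / corners at z=35
for uv in [(160,86),(263,82),(271,296),(184,298)]: print(unproj(W,uv,35).round(1))
print(manip.calibration('wrist')['T_tool_cam'])
im=manip.read_camera('side'); save('side_crop.png',cv2.resize(im[260:400,130:290],None,fx=4,fy=4))
```

```text
former [518. 284.  18.] [518. 287.  18.]
bigwhite [583. 202.  25.] [577. 201.  25.]
black [456. 193.  18.] [458. 196.  18.]
red [451. 351.  18.] [445. 351.  18.]
arbor top [591.3  52.4 101. ] [591.  60. 101.] [583.  59. 101.]
knob [594.2 -62.6  81. ] [602. -60.  81.] [585. -72.  81.]
spool [ 378. -301.   29.] [ 374. -307.   29.]
[534.9 107.9  35. ]
[640.6 111.8  35. ]
[ 648.6 -134.    35. ]
[ 541.5 -136.8   35. ]
[[ 9.99999784e-01  2.42755377e-04  6.11152818e-04  1.31501730e-02]
 [-5.24405395e-04 -2.66380371e-01  9.63867845e-01 -1.54117416e+02]
 [ 3.96783216e-04 -9.63867957e-01 -2.66380186e-01  7.41674242e+01]
 [ 0.00000000e+00  0.00000000e+00  0.00000000e+00  1.00000000e+00]]
```

View pics/side_crop.png

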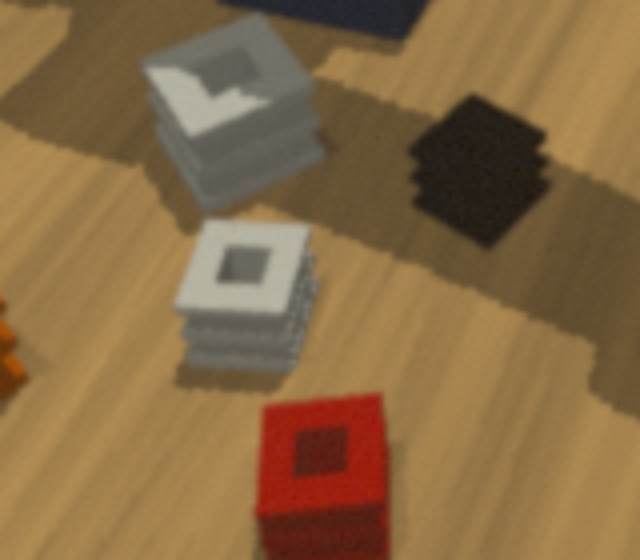

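Call:
step_arm(
  increments=[-0.33, 0, 0.71, 0, 0, 0, -0.33, 0, 0.71, 0, 0, 0, -0.33, 0, 0.71, 0, 0, 0, -0.33, 0, 0.71, 0, 0, 0, -0.33, 0, 0.71, 0, 0, 0, -0.33, 0, 0.71, 0, 0, 0, -0.33, 0, 0.71, 0, 0, 0, -0.33, 0, 0.71, 0, 0, 0, 0, 0, 0, 0, 0, 0, 0, 0, 0, 0, 0, 0],
  hand=-1,
)

```text
clock: 2.1
eef_pos: [517.4, 285.0, 229.7]
eef_rot: [-1.571, -0.0, 0.003]
contact_force: [-0.3, -0.7, 0.4]
opening: 0.997
```

Run:
```python
from h import *
s=manip.sense();print(s['clock'],s['eef_pos'],s['eef_rot'],s['joints'])
W=cam('wrist');im=manip.read_camera('wrist'); save('w1.png',im)
for d in manip.cut_out('wrist','former_center'): print(d['p'],d['position'],d['region'].sum(),unproj(W,d['position'],30).round(1))
```

```text
2.1 [517.43689542 285.00875666 229.68308559] [-1.57089266e+00 -4.24776712e-05  2.79535053e-03] [-0.51994517  0.52088626 -0.03263913  1.60291519  0.01920447  1.0181172
 -0.55554567]
0.96 [319.2, 257.7] 3276 [574.3 199.8  30. ]
0.95 [382.2, 122.2] 4119 [635.2 357.4  30. ]
0.78 [270.8, 189.7] 1660 [515.9 283.2  30. ]
0.58 [221.2, 257.8] 1655 [456.4 199.4  30. ]
```

View pics/w1.png

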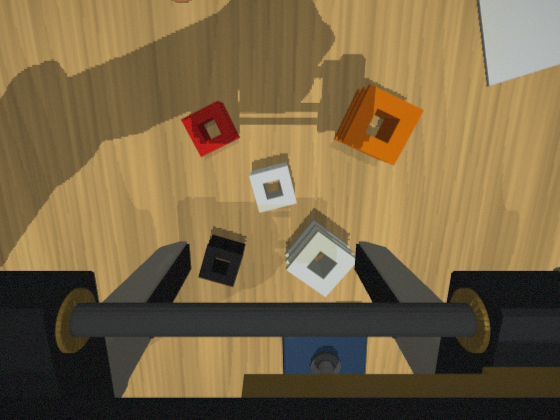

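Run:
```python
from h import *
W=cam('wrist');im=manip.read_camera('wrist'); save('w1c.png',cv2.resize(im[150:220,235:310],None,fx=8,fy=8,interpolation=cv2.INTER_CUBIC))
g=cv2.cvtColor(im,cv2.COLOR_RGB2GRAY)
sub=g.copy(); m=np.zeros_like(g); m[150:220,235:310]=255
hsv=cv2.cvtColor(im,cv2.COLOR_RGB2HSV)
b=((hsv[...,1]<40)&(hsv[...,2]>185)&(m>0)).astype(np.uint8)
cs,_=cv2.findContours(b,cv2.RETR_CCOMP,cv2.CHAIN_APPROX_NONE)
for c in sorted(cs,key=cv2.contourArea)[-2:]:
    print(cv2.contourArea(c))
    P=np.array([unproj(W,p[0],36)[:2] for p in c],np.float32)
    r=cv2.minAreaRect(P); print(r)
P=None
```

```text
344.0
((518.0008544921875, 285.3739929199219), (21.724361419677734, 22.218013763427734), 15.05600643157959)
1406.0
((517.9605712890625, 285.2099914550781), (43.20536804199219, 43.14176940917969), 14.915538787841797)
```

View pics/w1c.png

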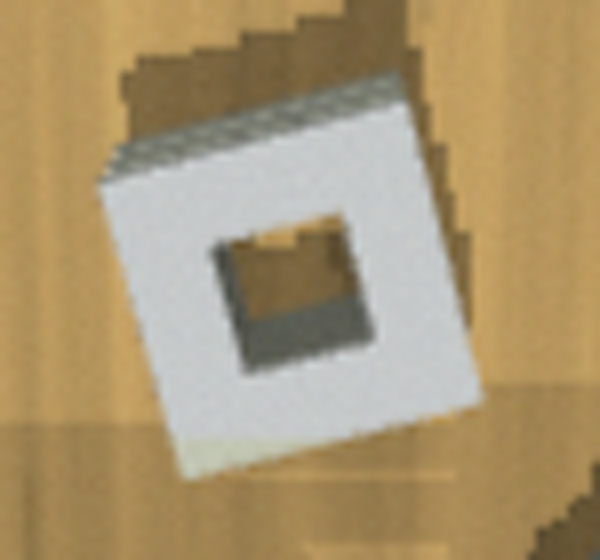

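Call:
step_arm(
  increments=[0.01, 0, 0.01, 0, 0, 0, 0, 0.5, 0, 0, -0.73, 0, 0, 0.5, 0, 0, -0.73, 0, 0, 0.5, 0, 0, -0.72, 0, 0, 0.7, 0, 0, 0, 0, 0, 0.7, 0, 0, 0, 0, 0, 0.6, 0, 0, 0, 0, 0, 0.4, 0, 0, 0, 0, 0, 0.37, 0, 0, 0, 0, 0, 0, 0, 0, 0, 0],
)

```text
clock: 3.25
eef_pos: [517.4, 282.5, 13.7]
eef_rot: [-1.573, 0.005, 0.26]
contact_force: [0.9, -0.5, -0.5]
opening: 1.0
```

Run:
```python
from h import *
im=manip.read_camera('wrist'); save('w2.png',im)
im=manip.read_camera('side'); save('s2.png',cv2.resize(im[230:400,110:290],None,fx=3,fy=3))
s=manip.sense();print(s['clock'],s['eef_pos'],s['eef_rot'],s['contact_force'])
```

```text
3.35 [519.10166242 283.94707674  16.33013251] [-1.57102997e+00 -1.64141311e-04  2.60418629e-01] [0.3407698  0.40701323 0.29541418]
```

View pics/w2.png

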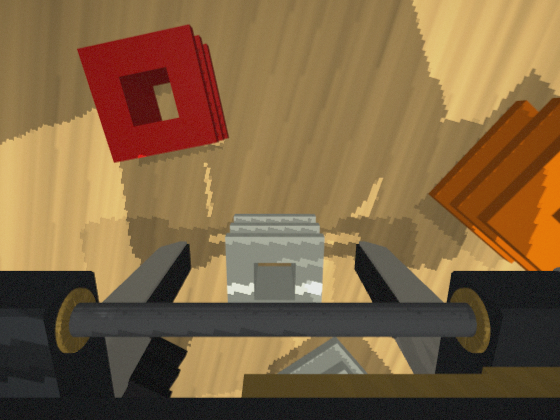

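View pics/s2.png

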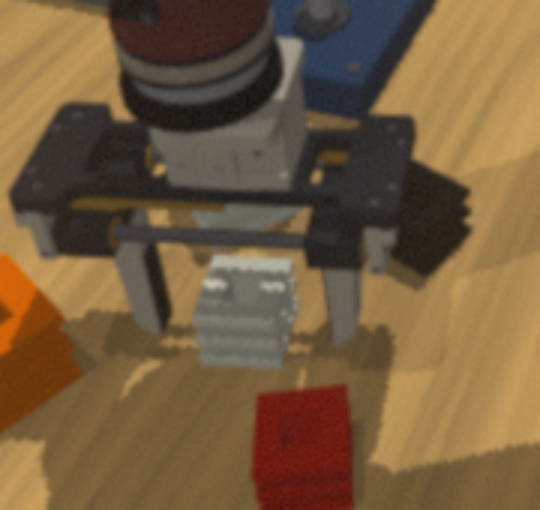

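Call:
step_arm(
  increments=[-0.02, 0, 0.03, 0, 0, 0, 0, 0, 0, 0, 0, 0, 0, 0, 0, 0, 0, 0],
)

```text
clock: 3.65
eef_pos: [517.6, 286.1, 17.1]
eef_rot: [-1.57, -0.002, 0.262]
contact_force: [0.7, 0.8, 0.0]
opening: 1.005
```

Call:
step_arm(
  increments=[0, 0, 0, 0, 0, 0, 0, 0, 0, 0, 0, 0, 0, 0, 0, 0, 0, 0, 0, 0, 0, 0, 0, 0, 0, 0, 0, 0, 0, 0, 0, 0, 0, 0, 0, 0],
  hand=1,
)

```text
clock: 4.25
eef_pos: [517.1, 285.7, 16.1]
eef_rot: [-1.571, 0.0, 0.262]
contact_force: [-0.3, 0.2, -0.0]
opening: 0.533
```

Call:
step_arm(
  increments=[0, 0, 0, 0, 0, 0, 0, 0, 0, 0, 0, 0, 0, 0, 0, 0, 0, 0, 0, 0, 0, 0, 0, 0],
)

```text
clock: 4.65
eef_pos: [517.1, 285.7, 16.1]
eef_rot: [-1.571, 0.0, 0.262]
contact_force: [-0.8, -0.1, -0.3]
opening: 0.472
```

Call:
step_arm(
  increments=[0, -0.5, 0, 0, 0, 0, 0, -0.8, 0, 0, 0, 0, 0, -0.9, 0, 0, 0.5, 0, 0, -0.8, 0, 0, 0.5, 0, 0, -0.4, 0, 0, 0.5, 0, 0, 0, 0, 0, 0.43, 0, 0, 0, 0, 0, 0, 0],
)

```text
clock: 5.35
eef_pos: [517.1, 285.8, 187.0]
eef_rot: [-1.57, -0.001, 0.03]
contact_force: [1.2, 0.7, -0.7]
opening: 0.466
```

Call:
step_arm(
  increments=[0.16, 0, -0.72, 0, 0, 0, 0.16, 0, -0.72, 0, 0, 0, 0.16, 0, -0.72, 0, 0, 0, 0.16, 0, -0.72, 0, 0, 0, 0.16, 0, -0.72, 0, 0, 0, 0.16, 0, -0.72, 0, 0, 0, 0.16, 0, -0.72, 0, 0, 0, 0.16, 0, -0.72, 0, 0, 0, 0, 0.3, 0, 0, 0, 0, 0, 0, 0, 0, 0, 0],
)

```text
clock: 6.35
eef_pos: [587.7, -1.9, 168.5]
eef_rot: [-1.571, 0.006, 0.028]
contact_force: [-1.0, 0.2, -1.0]
opening: 0.469
```

Call:
step_arm(
  increments=[0, 0, 0, 0, 0, 0, 0, 0, 0, 0, 0, 0, 0, 0, 0, 0, 0, 0, 0, 0, 0, 0, 0, 0],
)

```text
clock: 6.75
eef_pos: [589.9, 0.6, 171.6]
eef_rot: [-1.571, -0.001, 0.032]
contact_force: [0.6, -0.7, -0.5]
opening: 0.472
```

Run:
```python
from h import *
W=cam('wrist');im=manip.read_camera('wrist'); save('w3.png',im)
s=manip.sense();print(s['clock'],s['eef_pos'],s['eef_rot'],s['contact_force'],s['opening'])
for t in ['arbor_seat','knob_grip','former_center','head']: print(t,[(d['position'],d['p']) for d in manip.spot_in('wrist',t)])
im=manip.read_camera('scene'); save('sc3.png',cv2.resize(im[140:340,160:420],None,fx=3,fy=3))
```

```text
6.8 [5.89857239e+02 4.09306770e-01 1.71553270e+02] [-1.57066932e+00 -6.57726734e-04  3.12319384e-02] [ 0.09784098 -0.25968227 -0.13379318] 0.4697630497571863
arbor_seat [([272.8, 151.1], 0.76)]
knob_grip []
former_center [([272.5, 259.4], 0.8), ([263.3, 6.6], 0.6), ([133.2, 2.4], 0.57), ([271.7, 153.0], 0.56), ([271.1, 148.1], 0.33)]
head [([272.4, 150.1], 0.55)]
```

View pics/w3.png

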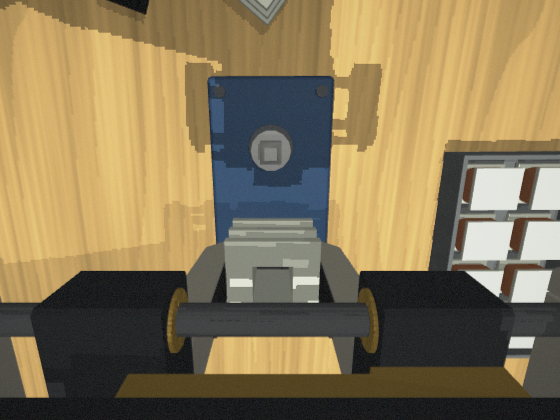

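View pics/sc3.png

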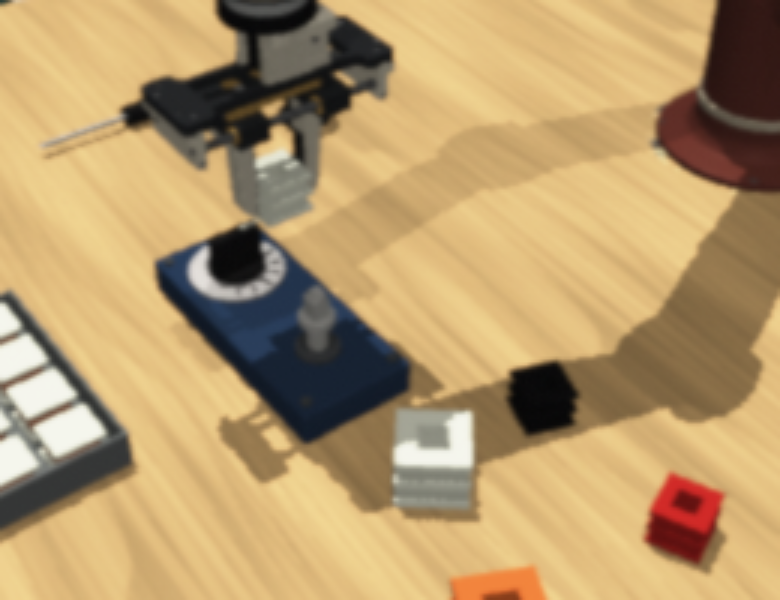

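```bash
cat > ov.py <<'E'
from h import *
def sq(C,c,yaw,half,z):
    return [proj(C,[c[0]+half*(a*np.cos(yaw)-b*np.sin(yaw)),c[1]+half*(a*np.sin(yaw)+b*np.cos(yaw)),z]) for a,b in [(1,1),(-1,1),(-1,-1),(1,-1)]]
def draw(img,pts,off,f,col):
    p=np.array([[(q[0]-off[0]+.5)*f-.5,(q[1]-off[1]+.5)*f-.5] for q in pts])
    cv2.polylines(img,[np.round(p*8).astype(np.int32)],True,col,1,cv2.LINE_AA,3)
def circ(C,c,r,z): return [proj(C,[c[0]+r*np.cos(t),c[1]+r*np.sin(t),z]) for t in np.linspace(0,2*np.pi,40)]
E
python3 - <<'E'
from ov import *
W=cam('wrist');im=manip.read_camera('wrist')
s=manip.sense();yaw=s['eef_rot'][2];p=s['eef_pos']; print(p)
for uv in [(271,153)]: print(unproj(W,uv,101).round(1))
for c in [(271,150)]: print(unproj(W,c,75).round(1))
f=8;o=(235,110)
cr=cv2.resize(im[110:185,235:310],None,fx=f,fy=f,interpolation=cv2.INTER_CUBIC)
save('arb_raw.png',cr)
c=(589.3,53.5)
cr2=cr.copy()
draw(cr2,circ(W,c,16,75),o,f,(255,0,0));draw(cr2,sq(W,c,0.03,8,93),o,f,(0,255,0));draw(cr2,sq(W,c,0.03,4.5,101),o,f,(255,255,0))
save('arb_ov.png',cr2)
f=6;o=(220,210)
cr=cv2.resize(im[210:310,220:330],None,fx=f,fy=f,interpolation=cv2.INTER_CUBIC)
fc=p+np.array([0,0,2])
draw(cr,sq(W,fc,yaw,22,fc[2]+18),o,f,(255,0,0));draw(cr,sq(W,fc,yaw,22,fc[2]-18),o,f,(0,255,0));draw(cr,sq(W,fc,yaw,9.5,fc[2]+18),o,f,(255,0,0))
save('fm_ov.png',cr)
E
```

```text
[ 5.89725338e+02 -2.42875970e-01  1.71210982e+02]
[587.4  51.9 101. ]
[587.3  51.6  75. ]
```

View pics/arb_ov.png

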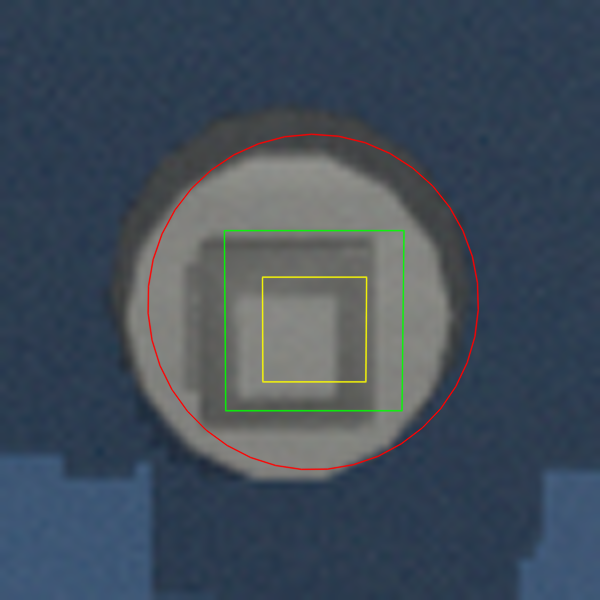

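View pics/fm_ov.png

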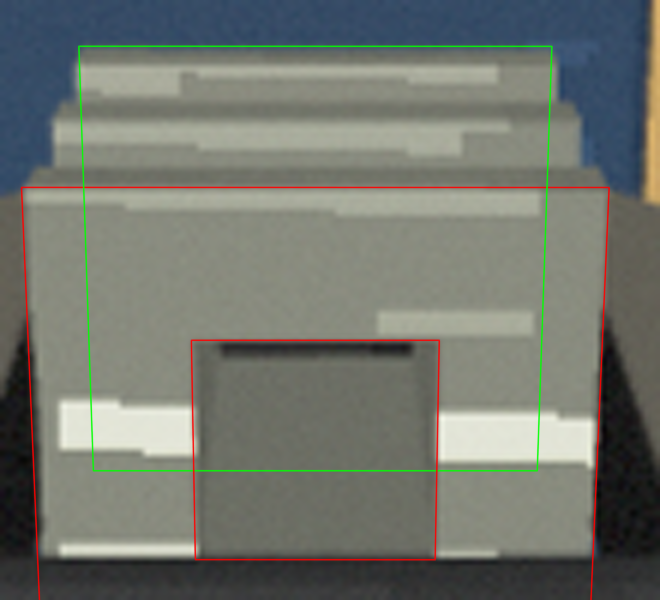

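Call:
step_arm(
  increments=[-0.02, 0, 0.35, 0, 0, 0, 0, 0, 0.35, 0, 0, 0, 0, 0, 0.35, 0, 0, 0, 0, 0.4, 0, 0, 0, 0, 0, 0.4, 0, 0, 0, 0, 0, 0, 0, 0, 0, 0, 0, 0, 0, 0, 0, 0, 0, 0, 0, 0, 0, 0],
)

```text
clock: 7.9
eef_pos: [587.9, 53.0, 132.2]
eef_rot: [-1.57, -0.002, 0.031]
contact_force: [-0.8, -0.5, -0.2]
opening: 0.467
```

Run:
```python
from ov import *
ps=[]
for i in range(2):
  for n,(x0,y0) in {'scene':(225,180),'side':(160,150)}.items():
    im=manip.read_camera(n); s=manip.sense(); ps.append(s['eef_pos'])
    if i: 
        f=6;cr=cv2.resize(im[y0:y0+90,x0:x0+100],None,fx=f,fy=f,interpolation=cv2.INTER_CUBIC)
        C=cam(n); p=np.mean(ps,0); fc=p+[0,0,2]; o=(x0,y0)
        save(n+'4raw.png',cr)
        draw(cr,sq(C,fc,.031,22,fc[2]+18),o,f,(255,0,0));draw(cr,sq(C,fc,.031,22,fc[2]-18),o,f,(255,0,0))
        draw(cr,sq(C,fc,.031,4.5,101),o,f,(255,255,0));draw(cr,circ(C,fc,16,75),o,f,(0,255,0));draw(cr,sq(C,fc,.031,8,75),o,f,(255,255,0))
        save(n+'4.png',cr)
print(s['clock'],np.array(ps).round(2),s['eef_rot'])
```

```text
8.1 [[587.98  52.74 132.32]
 [587.91  52.52 132.27]
 [587.78  52.35 132.16]
 [587.65  52.26 131.98]] [-1.57058817e+00 -1.52994096e-03  2.98511093e-02]
```

View pics/scene4.png

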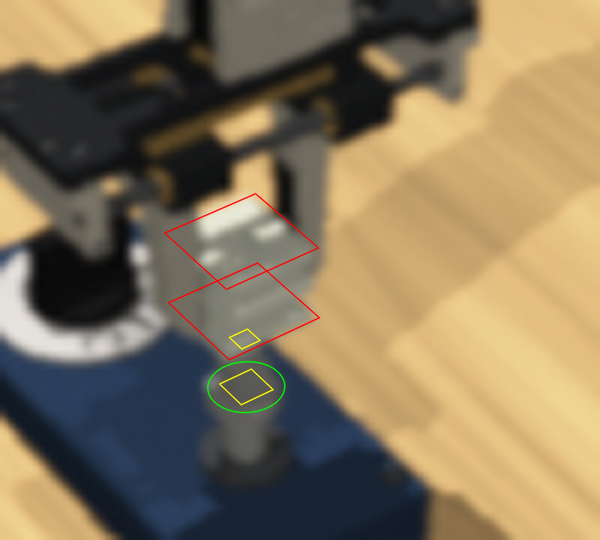

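View pics/side4.png

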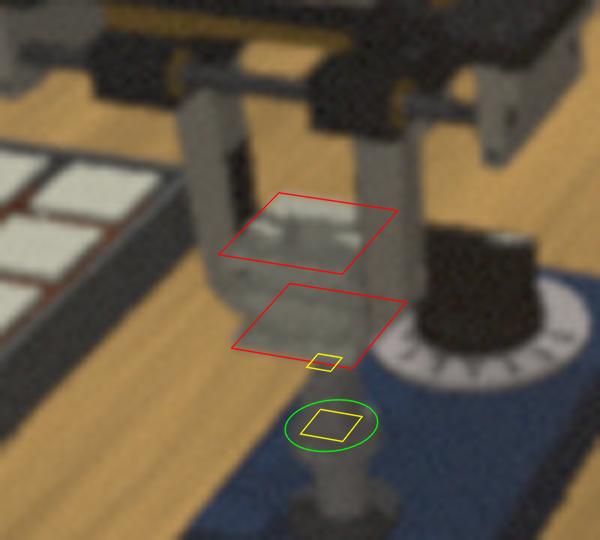

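Call:
step_arm(
  increments=[0, 0.2, 0, 0, 0, 0, 0, 0.15, 0, 0, 0, 0, 0, 0.13, 0, 0, 0, 0, 0, 0, 0, 0, 0, 0, 0, 0, 0, 0, 0, 0],
)

```text
clock: 8.6
eef_pos: [587.0, 52.2, 106.7]
eef_rot: [-1.571, 0.001, 0.03]
contact_force: [0.8, -0.6, -0.6]
opening: 0.473
```

Run:
```python
from ov import *
s=manip.sense();print(s['clock'],s['eef_pos'],s['contact_force'],s['moment'],s['opening'])
C=cam('wrist');im=manip.read_camera('wrist');save('w5.png',im)
```

```text
8.6 [587.00225071  52.17622418 106.7111597 ] [ 0.83887396 -0.59288303 -0.62837701] [0.01807515 0.00646792 0.01502314] 0.47324375308970645
```

View pics/w5.png

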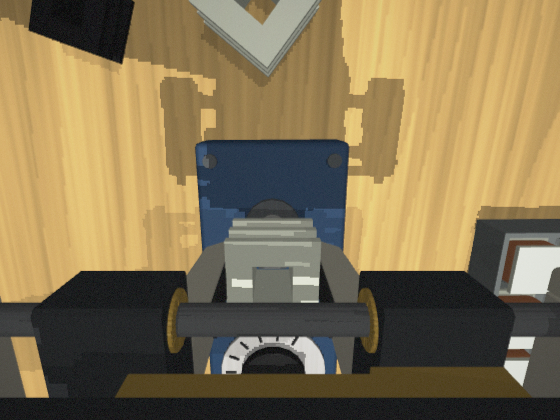

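Call:
step_arm(
  increments=[0, 0.1, 0, 0, 0, 0, 0, 0.1, 0, 0, 0, 0, 0, 0.08, 0, 0, 0, 0, 0, 0, 0, 0, 0, 0, 0, 0, 0, 0, 0, 0],
)

```text
clock: 9.15
eef_pos: [587.1, 52.2, 93.0]
eef_rot: [-1.571, 0.0, 0.03]
contact_force: [0.6, 0.5, 0.1]
opening: 0.468
```

Run:
```python
from ov import *
C=cam('wrist');im=manip.read_camera('wrist');save('w6.png',im)
s=manip.sense();print(s['clock'],s['eef_pos'],s['contact_force'],s['moment'],s['opening'])
im=manip.read_camera('scene');save('sc6.png',cv2.resize(im[180:280,210:330],None,fx=6,fy=6,interpolation=2))
s=manip.sense();print(s['clock'],s['eef_pos'],s['contact_force'],s['moment'],s['opening'])
```

```text
9.2 [587.23918436  52.19100291  93.18291057] [ 0.25263552 -1.07673319 -0.29060136] [-0.0103057  -0.00268301 -0.02018694] 0.4685511170903647
9.25 [587.28639593  52.22360246  93.27085182] [0.81491992 0.13457279 0.59143574] [-0.05309889 -0.02079764  0.00675142] 0.4685175622069613
```

View pics/sc6.png

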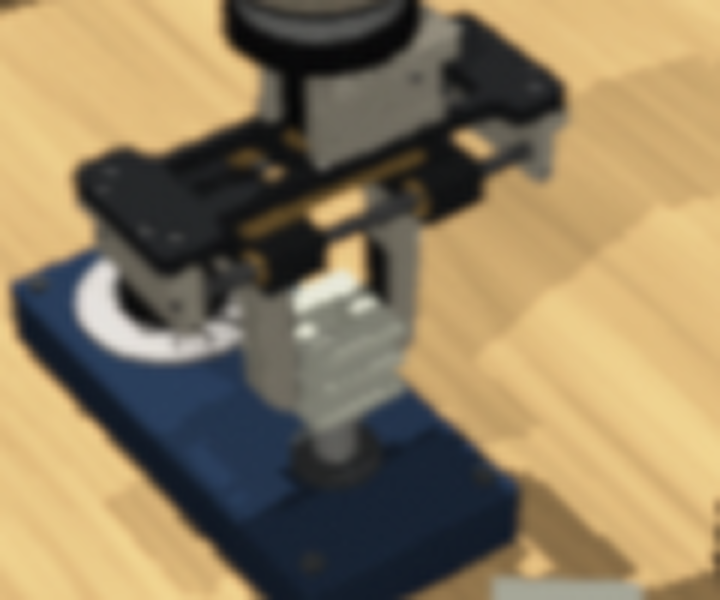

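Call:
step_arm(
  increments=[0, 0.04, 0, 0, 0, 0, 0, 0, 0, 0, 0, 0, 0, 0, 0, 0, 0, 0],
)

```text
clock: 9.55
eef_pos: [587.1, 52.2, 91.2]
eef_rot: [-1.571, 0.0, 0.03]
contact_force: [-0.7, 0.7, -0.0]
opening: 0.47
```

Call:
step_arm(
  increments=[0, 0, 0, 0, 0, 0, 0, 0, 0, 0, 0, 0, 0, 0, 0, 0, 0, 0, 0, 0, 0, 0, 0, 0, 0, 0, 0, 0, 0, 0, 0, 0, 0, 0, 0, 0, 0, 0, 0, 0, 0, 0],
  hand=-1,
)

```text
clock: 10.25
eef_pos: [587.2, 52.2, 91.2]
eef_rot: [-1.571, 0.0, 0.03]
contact_force: [0.2, -0.1, -0.6]
opening: 0.989
```

Call:
step_arm(
  increments=[0, -0.4, 0, 0, 0, 0, 0, -0.8, 0, 0, 0, 0, 0, -0.8, 0, 0, 0, 0, 0, -0.2, -0.4, 0, 0, 0, 0, 0, -0.8, 0, 0, 0, 0, 0, -0.8, 0, 0, 0, 0, 0, -0.4, 0, 0, 0, 0, 0, 0, 0, 0, 0, 0, 0, 0, 0, 0, 0, 0, 0, 0, 0, 0, 0],
)

```text
clock: 11.25
eef_pos: [590.8, -64.8, 201.1]
eef_rot: [-1.569, 0.0, 0.034]
contact_force: [-0.2, 0.4, 0.2]
opening: 1.0
```

Run:
```python
from ov import *
im=manip.read_camera('wrist');C=cam('wrist');save('w7.png',im)
s=manip.sense();print(s['clock'],s['eef_pos'],s['eef_rot'],s['contact_force'],s['opening'])
for n,(x0,y0) in {'scene':(220,180),'side':(160,150)}.items():
    im=manip.read_camera(n);save(n+'7.png',cv2.resize(im[y0:y0+100,x0:x0+120],None,fx=6,fy=6,interpolation=2))
```

```text
11.3 [590.84750882 -64.85776091 201.07336096] [-1.56901876e+00  1.52440794e-04  3.39570041e-02] [ 0.77644182 -0.66971238 -0.26396408] 1.0006859209499177
```

View pics/w7.png

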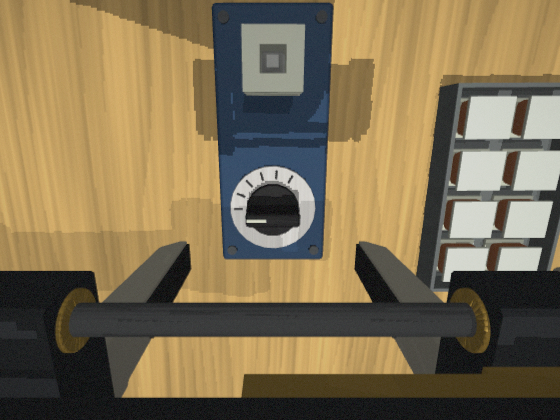

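View pics/side7.png

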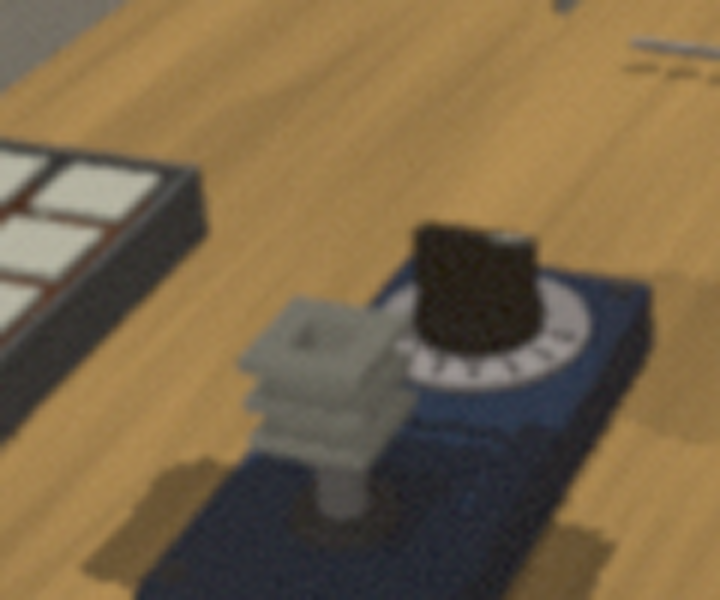

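Run:
```python
from ov import *
for k in range(2): im=manip.read_camera('wrist');C=cam('wrist')
s=manip.sense();print(s['clock'],s['eef_pos'],s['eef_rot'])
f=5;o=(210,0)
cr=cv2.resize(im[0:120,210:340],None,fx=f,fy=f,interpolation=2)
a=(587.1,52.2)
draw(cr,sq(C,a,.03,22,111),o,f,(255,0,0));draw(cr,sq(C,a,.03,4.5,101),o,f,(255,255,0))
save('f8.png',cr)
f=6;o=(215,150)
cr=cv2.resize(im[150:265,215:340],None,fx=f,fy=f,interpolation=2)
k=np.array((591.,-77.8));t=.03;R2=np.array([[np.cos(t),-np.sin(t)],[np.sin(t),np.cos(t)]])
draw(cr,circ(C,k,27,49),o,f,(255,0,0))
for z,col in [(81,(0,255,0)),(49,(255,255,0))]:
    draw(cr,[proj(C,list(k+R2@np.array(v))+[z]) for v in [(25,7),(-25,7),(-25,-7),(25,-7)]],o,f,col)
save('k8.png',cr)
```

```text
11.5 [590.82621357 -66.45309431 201.13202403] [-1.57032192e+00  5.69320181e-05  3.20052162e-02]
```

View pics/f8.png

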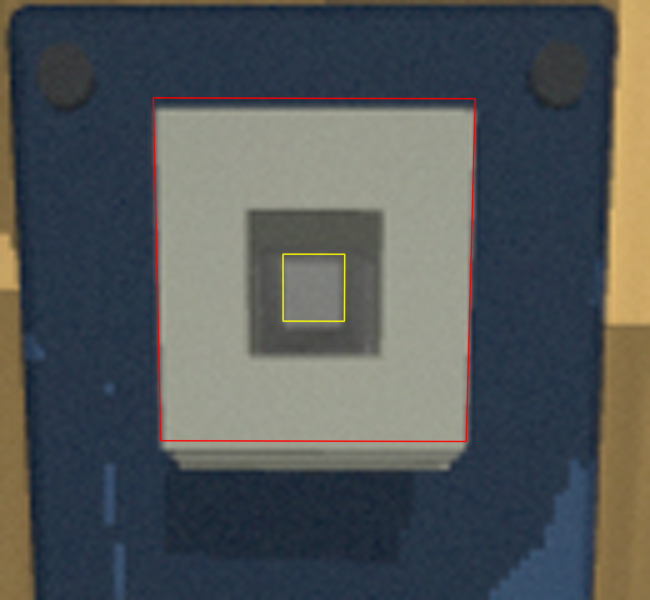

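View pics/k8.png

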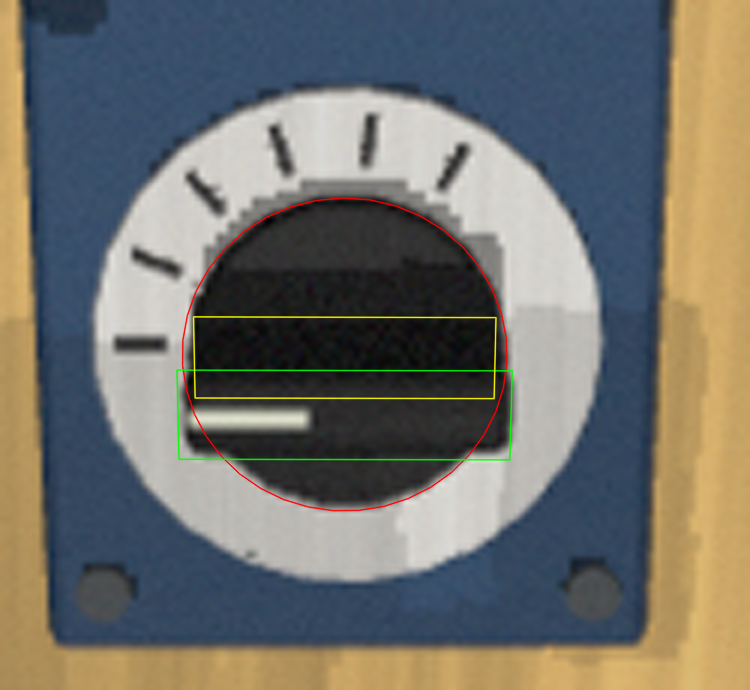

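Call:
step_arm(
  increments=[0, 0, -0.23, 0, -0.93, 0, 0, 0, 0, 0, -0.93, 0, 0, 0, 0, 0, -0.93, 0, 0, 0, 0, 0, -0.93, 0, 0, 0, 0, 0, -0.93, 0, 0, 0, 0, 0, -0.93, 0, 0, 0, 0, 0, -0.93, 0, 0, 0, 0, 0, -0.93, 0, 0, 0, 0, 0, -0.93, 0, 0, 0, 0, 0, -0.93, 0],
)

```text
clock: 12.5
eef_pos: [591.1, -78.9, 201.1]
eef_rot: [-1.571, 0.0, 1.151]
contact_force: [0.3, 1.2, -0.4]
opening: 1.001
```

Call:
step_arm(
  increments=[0, 0, 0, 0, -0.93, 0, 0, 0.5, 0, 0, -0.93, 0, 0, 0.5, 0, 0, -0.93, 0, 0, 0.3, 0, 0, -0.93, 0, 0, 0, 0, 0, 0, 0, 0, 0, 0, 0, 0, 0, 0, 0, 0, 0, 0, 0],
)

```text
clock: 13.2
eef_pos: [592.0, -79.0, 137.4]
eef_rot: [-1.573, 0.0, 1.591]
contact_force: [-0.3, -0.9, -0.2]
opening: 0.999
```

Run:
```python
from ov import *
for i in range(2): im=manip.read_camera('wrist');C=cam('wrist')
s=manip.sense();print(s['clock'],s['eef_pos'],s['eef_rot'],s['joints'])
k=np.array((591.3,-78.3));t=.03;R2=np.array([[np.cos(t),-np.sin(t)],[np.sin(t),np.cos(t)]])
f=1;o=(0,0);cr=im.copy()
draw(cr,circ(C,k,27,49),o,f,(255,0,0))
for z,col in [(81,(0,255,0)),(49,(255,255,0))]:
    draw(cr,[proj(C,list(k+R2@np.array(v))+[z]) for v in [(25,7),(-25,7),(-25,-7),(25,-7)]],o,f,col)
save('k9.png',cr)
```

```text
13.3 [591.86722273 -79.09206124 137.35979976] [-1.57302093e+00  4.45825731e-04  1.59160523e+00] [ 0.35526351  0.66514647 -0.4252142   1.68468792  0.34196277  0.86375278
  1.37795027]
```

View pics/k9.png

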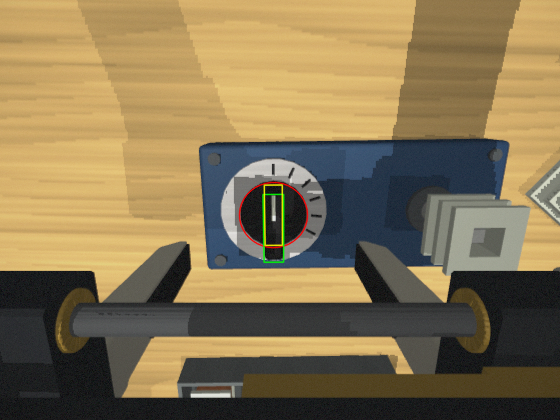

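Call:
step_arm(
  increments=[0.01, 0.4, 0.01, 0, -0.08, 0, 0, 0.4, 0, 0, 0, 0, 0, 0.35, 0, 0, 0, 0, 0, 0.3, 0, 0, 0, 0, 0, 0, 0, 0, 0, 0, 0, 0, 0, 0, 0, 0, 0, 0, 0, 0, 0, 0],
)

```text
clock: 14.0
eef_pos: [591.5, -78.7, 64.7]
eef_rot: [-1.573, 0.0, 1.602]
contact_force: [-0.5, -0.6, 0.4]
opening: 1.0
```

Run:
```python
from ov import *
for i in range(2): im=manip.read_camera('wrist');C=cam('wrist')
s=manip.sense();print(s['clock'],s['eef_pos'],s['eef_rot'],s['contact_force'])
k=np.array((591.3,-78.3));t=.03;R2=np.array([[np.cos(t),-np.sin(t)],[np.sin(t),np.cos(t)]])
f=1;o=(0,0);cr=im.copy()
draw(cr,circ(C,k,27,49),o,f,(255,0,0))
for z,col in [(81,(0,255,0)),(49,(255,255,0))]:
    draw(cr,[proj(C,list(k+R2@np.array(v))+[z]) for v in [(25,7),(-25,7),(-25,-7),(25,-7)]],o,f,col)
save('k10.png',cr)
im=manip.read_camera('scene');save('sc10.png',cv2.resize(im[170:290,200:340],None,fx=5,fy=5,interpolation=2))
```

```text
14.1 [591.29545672 -78.72090757  64.66514531] [-1.57268200e+00  1.63442149e-04  1.60190796e+00] [-0.26062483  0.29361468 -0.97328479]
```

View pics/k10.png

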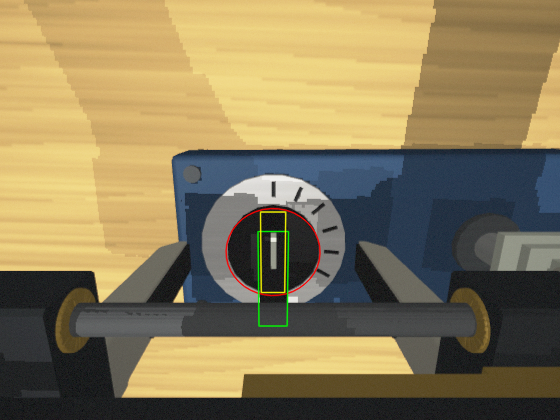

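View pics/sc10.png

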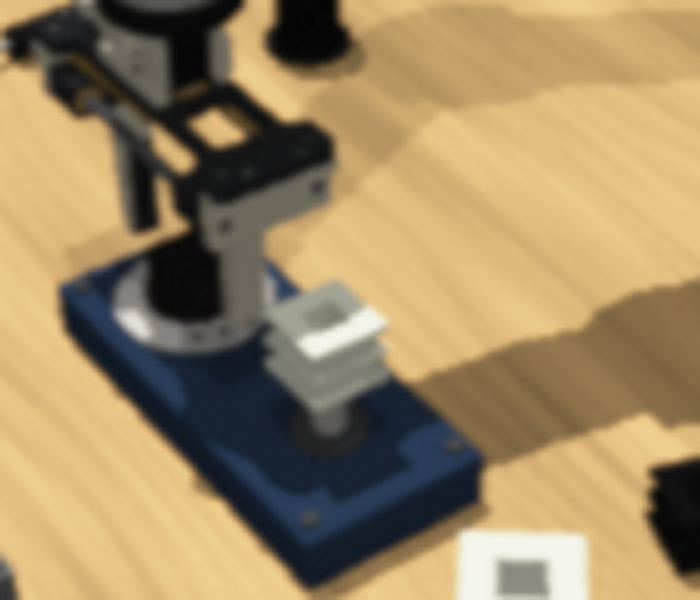

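Call:
step_arm(
  increments=[0, 0, 0, 0, 0, 0, 0, 0, 0, 0, 0, 0, 0, 0, 0, 0, 0, 0, 0, 0, 0, 0, 0, 0, 0, 0, 0, 0, 0, 0, 0, 0, 0, 0, 0, 0, 0, 0, 0, 0, 0, 0, 0, 0, 0, 0, 0, 0, 0, 0, 0, 0, 0, 0, 0, 0, 0, 0, 0, 0],
  hand=1,
)

```text
clock: 15.15
eef_pos: [590.6, -78.7, 63.6]
eef_rot: [-1.571, -0.0, 1.602]
contact_force: [0.3, -0.7, -0.1]
opening: 0.192
```

Call:
step_arm(
  increments=[0, 0, 0, 0, 0, 0, 0, 0, 0, 0, 0, 0, 0, 0, 0, 0, 0, 0, 0, 0, 0, 0, 0, 0],
)

```text
clock: 15.55
eef_pos: [590.6, -78.3, 63.7]
eef_rot: [-1.571, -0.0, 1.602]
contact_force: [-0.6, 0.1, 0.9]
opening: 0.147
```

Run:
```python
from ov import *
s=manip.sense();print(s['clock'],s['eef_pos'],s['eef_rot'],s['contact_force'],s['moment'],s['opening']*93)
```

```text
15.55 [590.58521036 -78.34247904  63.67055765] [-1.57080307e+00 -4.88646063e-04  1.60243160e+00] [-0.56146494  0.11654842  0.85615684] [ 0.34193374 -0.04450971  0.03421719] 13.644933818202311
```

Call:
step_arm(
  increments=[0, 0, 0, 0, 0.35, 0, 0, 0, 0, 0, 0.35, 0, 0, 0, 0, 0, 0.35, 0, 0, 0, 0, 0, 0.35, 0, 0, 0, 0, 0, 0.35, 0, 0, 0, 0, 0, 0.35, 0, 0, 0, 0, 0, 0.35, 0, 0, 0, 0, 0, 0.35, 0, 0, 0, 0, 0, 0.35, 0, 0, 0, 0, 0, 0.35, 0],
)

```text
clock: 16.55
eef_pos: [590.6, -78.0, 63.6]
eef_rot: [-1.57, -0.001, 1.181]
contact_force: [-0.5, 1.1, -0.4]
opening: 0.152
```

Call:
step_arm(
  increments=[0, 0, 0, 0, 0, 0, 0, 0, 0, 0, 0, 0, 0, 0, 0, 0, 0, 0],
)

```text
clock: 16.85
eef_pos: [590.7, -78.0, 63.7]
eef_rot: [-1.571, -0.001, 1.183]
contact_force: [0.7, 1.9, 0.5]
opening: 0.146
```

Run:
```python
from ov import *
im=manip.read_camera('wrist');save('w11.png',im)
s=manip.sense();print(s['clock'],s['eef_pos'],s['eef_rot'],s['contact_force'],s['moment'],s['opening']*93)
```

```text
16.9 [590.62462869 -78.09715692  63.65898786] [-1.57049986e+00 -8.79575595e-04  1.18292391e+00] [0.18113587 2.42254082 0.53633065] [ 0.60832914 -0.0926647   0.02578595] 14.01232128385675
```

View pics/w11.png

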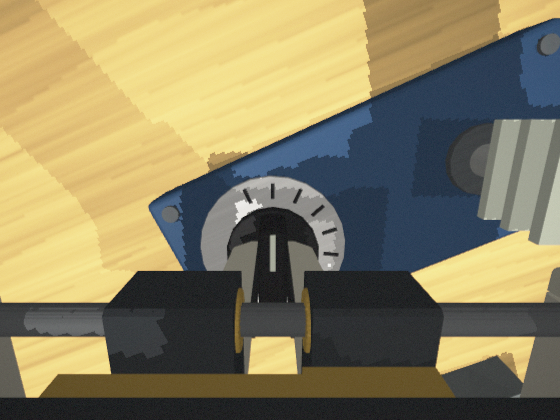

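Call:
step_arm(
  increments=[0, 0, 0, 0, 0.35, 0, 0, 0, 0, 0, 0.35, 0, 0, 0, 0, 0, 0.35, 0, 0, 0, 0, 0, 0.35, 0, 0, 0, 0, 0, 0.35, 0, 0, 0, 0, 0, 0.35, 0, 0, 0, 0, 0, 0.35, 0, 0, 0, 0, 0, 0.35, 0, 0, 0, 0, 0, 0.35, 0, 0, 0, 0, 0, 0.35, 0],
)

```text
clock: 17.9
eef_pos: [590.8, -77.8, 63.6]
eef_rot: [-1.57, -0.001, 0.761]
contact_force: [0.2, 3.4, 0.0]
opening: 0.145
```

Call:
step_arm(
  increments=[0, 0, 0, 0, 0, 0, 0, 0, 0, 0, 0, 0, 0, 0, 0, 0, 0, 0],
)

```text
clock: 18.2
eef_pos: [590.8, -77.9, 63.7]
eef_rot: [-1.57, -0.001, 0.763]
contact_force: [0.8, 3.7, -0.3]
opening: 0.146
```

Call:
step_arm(
  increments=[0, 0, 0, 0, 0.35, 0, 0, 0, 0, 0, 0.35, 0, 0, 0, 0, 0, 0.35, 0, 0, 0, 0, 0, 0.35, 0, 0, 0, 0, 0, 0.35, 0, 0, 0, 0, 0, 0.35, 0, 0, 0, 0, 0, 0.35, 0, 0, 0, 0, 0, 0.35, 0, 0, 0, 0, 0, 0.35, 0, 0, 0, 0, 0, 0.35, 0],
)

```text
clock: 19.2
eef_pos: [591.1, -77.7, 63.6]
eef_rot: [-1.57, -0.001, 0.342]
contact_force: [1.9, 4.2, -0.9]
opening: 0.147
```

Call:
step_arm(
  increments=[0, 0, 0, 0, 0, 0, 0, 0, 0, 0, 0, 0, 0, 0, 0, 0, 0, 0],
)

```text
clock: 19.5
eef_pos: [591.1, -77.7, 63.7]
eef_rot: [-1.57, -0.001, 0.344]
contact_force: [2.6, 4.2, -0.8]
opening: 0.148
```

Run:
```python
from ov import *
im=manip.read_camera('wrist');save('w12.png',im)
s=manip.sense();print(s['clock'],s['eef_pos'],s['eef_rot'],s['contact_force'],s['moment'],s['opening']*93)
for n,(x0,y0) in {'scene':(200,170),'side':(160,130)}.items():
    im=manip.read_camera(n);save(n+'12.png',cv2.resize(im[y0:y0+120,x0:x0+140],None,fx=5,fy=5,interpolation=2))
```

```text
19.55 [591.06380892 -77.67943335  63.6524364 ] [-1.56972838e+00 -1.28327718e-03  3.43702784e-01] [ 2.20600822  4.98845993 -1.09488033] [ 1.18558329 -0.39937502  0.06864092] 14.282919954139901
```

View pics/w12.png

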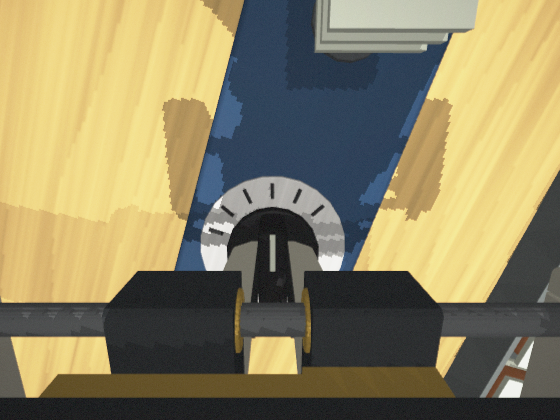

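View pics/scene12.png

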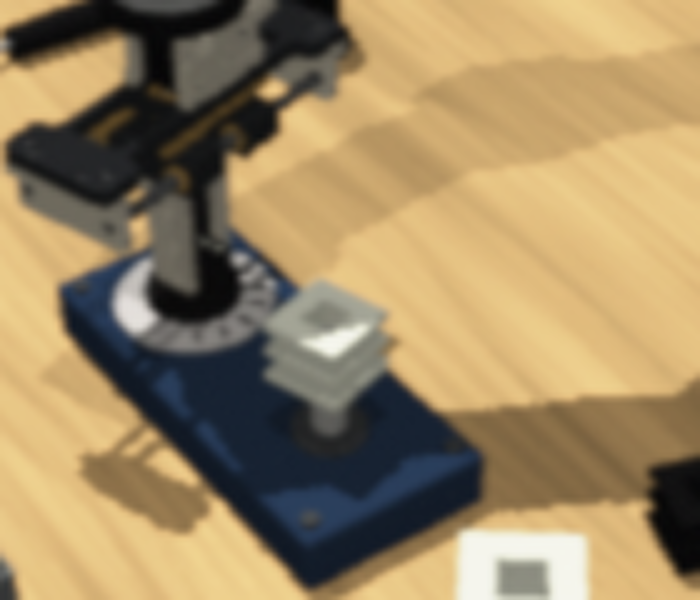

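View pics/side12.png

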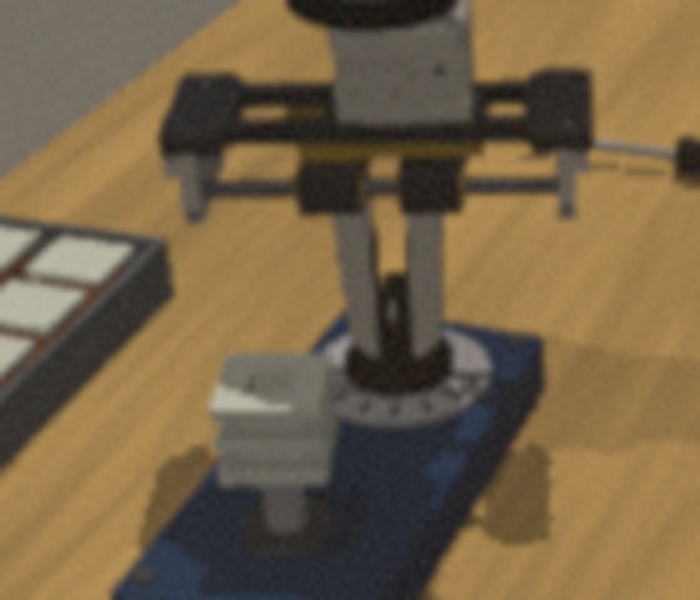

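```bash
python3 -c "
from h import *
print(manip.sign_off()); s=manip.sense(); print(s['clock'],s['eef_rot'],s['opening'])"
```

```text
the job is handed in; nothing more can be done
None
the job is handed in; nothing more can be done
```

The small white coil former is seated on the square arbor, and the knob is turned to the third click and still held. I handed the job in at about 19.6 s of the 54 s allowed; the hand-in gives no verdict.

- **Former:** After release, a projected outline of a fully seated former (top at 111 mm) matched the wrist picture to within about 1 mm. The arbor showed centred in the hole.
- **Knob:** I turned it clockwise in one grasp, in three moves of one click each. The gripper turned 1.259 rad in all, against 1.257 for the third click. The white line points at the fourth mark, which is the third click counting from home.
- **Grip:** The jaws are closed on the bar at about 14 mm, which matches its thickness. The wrist force is about 5 N.
- **Last pictures:** The former is upright on its seat and clear of the gripper.
- **Bystanders:** The arm never came near the spool or the screwdriver, but I did not measure them again at the end.
- **Disagreement:** The networks' early knob and arbor points were up to about 15 mm off the fitted positions, so I used the outlines fitted in the wrist pictures instead.

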